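Probe a bored stair step through the jig's guide gate

ROBOT

A 6-joint arm with a two-finger parallel gripper is mounted at the origin on the work surface. World frame = base frame: x ahead of the robot, y to its left, z up, the work surface at z = 0. Lengths are in m, angles in rad, forces in N, time in s.
With the tool pointing down it reaches from about 0.35 to 0.725 m from the base axis. Payload 4.3 kg.
Tool frame: the origin (TCP) lies midway between the tips of the shut fingers; the grasp point (between the pads) lies 19 mm behind it; z points along the fingers, y is the direction in which the jaws open and shut (so a half turn about z gives the same grasp; the last joint's range is limited). The gripper opens to 85 mm and grips with 20 to 120 N. Pads are 22 mm wide; open, the fingers measure 114 mm over their backs; the gripper's body (76 mm by 85 mm) begins 54 mm behind the grasp point. The pads swing forward as they close: fully open they stand 13 mm farther back than shut.
Start: joints at [1.075, 0.377, 0.081, 1.274, 0, 1.46], TCP at [0.216, 0.533, 0.231] pointing down, gripper open.
Joint ranges: [-2.72, 2.72], [-0.84, 1.66], [-1.02, 1.22], [-1.77, 2.12], [-1.37, 1.28], [-3.14, 3.14]. Speed limits (rad/s): [2.57, 2.57, 3.14, 3.14, 3.14, 3.14].

INTERFACE

Orientations are given as a unit quaternion [w, x, y, z].
In Python, from bench import arm gives the robot as it stands.
- The arm moves only by the shell command python3 -m handwheel 'ROWS' [FORCE]. ROWS is JSON, a list that holds one entry, the list of rows, each a list of 7 numbers: the turn, a rotation vector about the tool's x, y, z in rad, then the shift along the tool's x, y, z in mm, then the finger opening in mm, from 0 to 85.4. In form: [[[rx, ry, rz, dx, dy, dz, fingers], ...]]. A call has 1 to 12 rows; each row shifts and turns the pose as measured when the row begins, along the tool's axes as they then stand; what a row does not reach is not made up. A row lasts 1/8 s, in which the tool goes at most 62.5 mm and 10.7 degrees, less where a joint would pass 70% of its speed; a pose out of reach is approached as far as the arm can. A call with a gripper value outside its range is refused whole. The fingers move at their own pace and stop on an object; FORCE is the grip in N (left out, the last holds). Time passes only in rows, so rows that do not move let the fingers close. It gives the time, the measured TCP pose, the force and the opening at its end, in the units of the state.
- arm.sense(): the state, without advancing time (a new reading comes with each control period).
- arm.camera(name): name is "scene" or "top"; returns (picture, depth): 384x512x3 uint8, red, green, blue; 384x512 float32, m along the optical axis (not along the pixel's ray), 0 where there is no reading.
- arm.camera_model(name): a dict with "K" (3x3 intrinsics, pixels), "rvec" (rotation vector, rad) and "tvec" (3), from world to camera coordinates, as OpenCV has them. Camera axes: x right, y down, z forward; pixel columns grow to the right and rows downward; lengths in m; the calibration is good to about 2 mm. A picture is of the moment at which its call begins. camera_model takes no time and is no camera call.
- arm.hand_in(): hands the job in, once; it reports no verdict.
Trained networks look in the newest picture that a camera, given by its name, has taken for a name from the list of things; names that differ only in an ending like _2 or _b are one class to them, and where a whole thing is asked for, a point or a joint stands for the part that bears it (a point fixed in the world has none). Each returns a list of dicts, best first, with "p" (0 to 1); they miss things now and then, are a little off and sometimes report something else, mostly with a low value. They report only what shows in the picture. A call takes as long as a camera call.
- arm.spot_in(camera, label): "position" ([row, column] as shares, 0 to 1, of the picture: columns of its width, rows of its height, amid what is visible of it).
- arm.masks_of(camera, label): "mask" (384x512 bool, what is visible of it) and "position" ([row, column] as shares, 0 to 1, of the picture: columns of its width, rows of its height, amid what is visible of it).
The state is a dict: "time_s": time; "qpos": joint angles; "dq": joint speeds; "tau": joint torques, N m; "position": TCP position; "orientation": TCP orientation; "contact_force": force on the tool from outside, world axes, zero at the start; "wrist_torque": the same for the moment, N m; "width": finger opening in m.
Only numpy, scipy, OpenCV 4.12 (cv2) and the standard library are available. Lean on these libraries where they do the work, as an engineer would, in place of code of your own. Each camera call takes 0.05 s, during which the arm holds its last target.

TASK

In the wooden gauging jig, push the open gate shut until it seats on its ball catch, so that its guide hole comes over the hole bored in the clamped step. Then take the slimmer of the two steel probe rods by its wooden handle, lower it through the guide hole without touching the jig or the step, and finish while still holding it there: upright, centred and still, its tip about half-way down the bored hole, the gate shut and the robot clear of the jig. Leave the thick probe and the other things on the bench where they are.

Things in the scene. Friction and masses are not known exactly. Their poses are not given: they have to be found in the camera images.
- jig: Fixed wooden jig. Origin on the bench below the bored hole's axis; x points from the gate inwards, y along the shut gate to its hinge. Base x -105 to 95, y -145 to 145, z 0 to 18 mm. Hinge post at (-50, 107) mm, 120 tall; catch post 22 x 24 mm at (-57, -118), 88 tall. A pale wood step 80 x 90 mm (top at z = 60) is clamped on the origin between strips 40 mm high.
- bore_mouth (a point): Centre of the mouth of the hole bored in the step, on the step's top, 60 mm above the bench. The hole is upright, blind, 30 mm in diameter and 34 mm deep. Axes as the jig's.
- gate (a joint): Gate angle in rad: 0 shut and home against a solid stop, positive open (free edge towards the jig's -x, clockwise from above); starts at 0.35 to 0.75. Light hinge friction (0.06 N m): stays where left. From about 0.09 rad a sprung ball on the catch post resists; about 3 to 6 N near the free end passes it, then it snaps in and holds the gate shut.
- gate_hinge (a point): On the upright hinge axis, 71 mm above the bench, at (-50, 90) mm in the jig's frame. Turns with the gate: -y runs along the gate to the free edge, -x is the outward normal (robot's side). The plywood panel is 15 mm thick, centred on the hinge axis, ends 173 mm from the hinge and stands from z = 22 to 120 mm.
- gate_push (a point): A point on the outer face of the gate, 120 mm from the hinge and 90 mm above the bench: a good place to push. Axes as gate_hinge.
- guide (a point): Centre of the top of the guide hole (22 mm diameter, right through), 120 mm above the bench, in a wood shelf 85 x 80 x 20 mm fixed to the gate's inner face, flush with its top edge, that swings with it. 50 mm inward of the panel's middle plane, 90 mm from the hinge. Gate shut: exactly above bore_mouth, shelf underside 40 mm above the step. Axes as gate_hinge.
- slim_center (a point): Centre of the slim probe's wooden handle: round, upright, 28 mm diameter, 55 mm tall; under it an 8 mm steel rod reaches 110 mm down. z points up. 60 to 130 g. The handle's underside rests on the drilled top plate (44 x 60 x 16 mm, 12 mm hole) of an open wooden stand on an 85 x 85 mm foot, 124 mm above the bench, so this centre starts at 151.5 mm; lift over 115 mm to clear it.
- slim_tip (a point): End of the slim rod, on its axis, 137.5 mm below slim_center.
- thick_center (a point): Centre of the wooden handle of the thick probe, same handle, but with a 20 mm rod; it stands in a stand of its own of the same size, its handle's top 179 mm above the bench. To be left alone; keep the other rod clear of it when carrying.
- offcut_long: pale wood step blank 110 x 70 x 38 mm lying loose; origin at its underside; leave it alone
- offcut_short: pale wood step blank 75 x 70 x 38 mm lying loose; origin at its underside; leave it alone
- glue: white glue bottle, 60 mm across, 160 mm tall; origin at its underside; leave it alone
- mallet: hammer lying on the bench; origin at its underside; leave it alone
- crank: small wooden crank: bar 90 x 24 x 18 mm lying flat with an upright 18 mm peg reaching 78 mm up, near one end; origin at its underside; leave it alone
- clamp: black bar clamp lying flat, 200 x 90 x 19 mm; origin at its underside; leave it alone
- dumbbell: grey hexagonal 2 kg dumbbell, 200 mm long, 60 mm high, lying down; origin at its underside; leave it alone
- slim: The slim probe as a body, origin at the rod's tip (see slim_center)

How it is judged:
By the outcome, as a careful person would: the job done as asked, in the order asked, and still so for the second after the job is handed in, while the arm keeps its last pose, push and grip.
It also fails if it takes over 64 s, if anything falls off the work surface, if the arm or the gripper's body presses on something with over 40 N, if the wrist force passes 120 N, or if a joint passes its speed limit or range.

## Working session

There is one attempt and no reset: what is moved stays moved. The work goes in short steps, Python scripts to look and compute and a shell command to move; the robot and the scene stay as the last step left them, time stands still between calls to the robot, and variables do not carry over. Pictures are saved under pics/ and viewed, and the job is handed in when it is done.

```bash
mkdir -p pics; ls; python3 - <<'E'
from bench import arm
import cv2,numpy as np
print(arm.sense())
for n in("scene","top"):
    p,d=arm.camera(n); cv2.imwrite(f"pics/{n}0.png",p[:,:,::-1]); np.save(f"{n}_d.npy",d)
    print(n,arm.camera_model(n))
    for l in("jig","gate","slim","thick_center","slim_center","thick","guide","bore_mouth"):
        try:
            print(l,[(round(o["p"],2),np.round(np.array(o["position"])*[384,512],1).tolist()) for o in arm.spot_in(n,l)][:3])
        except Exception as e: print(l,e)
E
```

```text
pics
{'time_s': 0.0, 'qpos': array([ 1.07470588e+00,  3.78064276e-01,  7.96061228e-02,  1.27440252e+00,
       -5.45019096e-05,  1.46047979e+00]), 'dq': array([ 0.00055657, -0.00255684, -0.00018254,  0.00068522, -0.00065223,
        0.0015276 ]), 'tau': array([ 3.29401728e-04, -4.63606560e+01,  2.69874376e+01,  2.08569726e-02,
       -1.58236580e-04,  1.21485908e-05]), 'position': array([0.2160573 , 0.53214187, 0.23035253]), 'orientation': array([-2.82177391e-04,  1.91692975e-01,  9.81454399e-01, -9.93226869e-04]), 'contact_force': array([ 0.7820895 , -0.59118294, -0.68712033]), 'wrist_torque': array([-0.01546606,  0.05634438, -0.00614085]), 'width': 0.08533722361828225}
scene {'K': array([[495.01130737,   0.        , 248.05786569],
       [  0.        , 495.01130737, 197.01367921],
       [  0.        ,   0.        ,   1.        ]]), 'rvec': array([ 1.56890607,  2.18381705, -0.69891383]), 'tvec': array([ 0.19785679, -0.36375793,  1.80395508])}
jig [(0.6, [216.8, 280.4])]
gate [(0.79, [191.9, 281.5])]
slim []
thick_center [(0.62, [145.9, 127.1])]
slim_center [(0.46, [150.4, 199.2])]

[... 230 characters left out ...]
.2, 280.0]), (0.39, [200.8, 395.2]), (0.21, [151.5, 201.5])]
top {'K': array([[373.24881301,   0.        , 258.20510855],
       [  0.        , 373.24881301, 194.47953968],
       [  0.        ,   0.        ,   1.        ]]), 'rvec': array([ 2.19040317, -2.16906233,  0.08562727]), 'tvec': array([-0.02514305,  0.59704863,  1.4648368 ])}
jig [(0.55, [204.9, 235.9])]
gate [(0.78, [219.7, 239.2])]
slim [(0.49, [225.8, 311.4])]
thick_center []
slim_center []
thick it knows: bore_mouth, clamp, crank, dumbbell, gate, gate_hinge, gate_push, glue, guide, jig, mallet, offcut_long, offcut_short, slim, slim_center, slim_tip, thick_center
guide [(0.96, [218.6, 239.2])]
bore_mouth [(0.77, [204.7, 236.1])]
```

```bash
python3 - <<'E'
import cv2
for n in("scene","top"):
    p=cv2.imread(f"pics/{n}0.png"); 
    cv2.imwrite(f"pics/{n}0b.png",cv2.resize(p,(768,576),interpolation=cv2.INTER_CUBIC))
t=cv2.imread("pics/top0.png")[140:290,160:360]
cv2.imwrite("pics/top0c.png",cv2.resize(t,(800,600),interpolation=cv2.INTER_CUBIC))
E
```

```text
(no output)
```

View pics/scene0b.png

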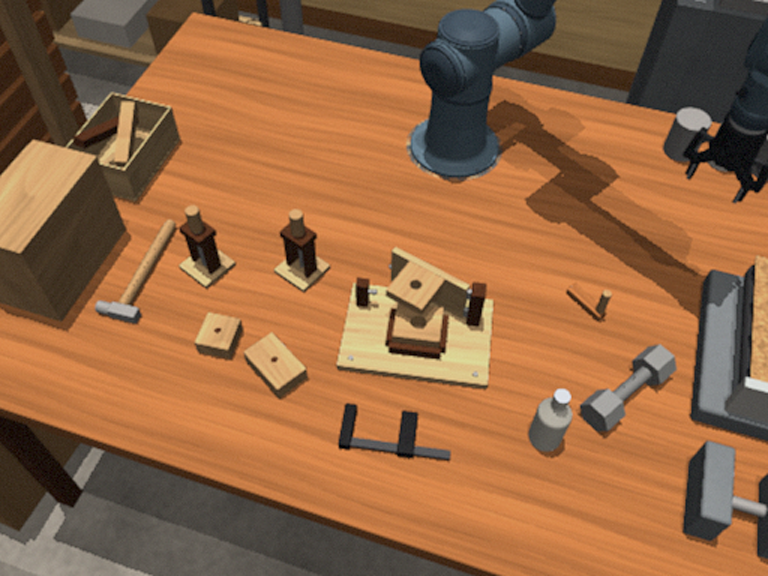

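View pics/top0b.png

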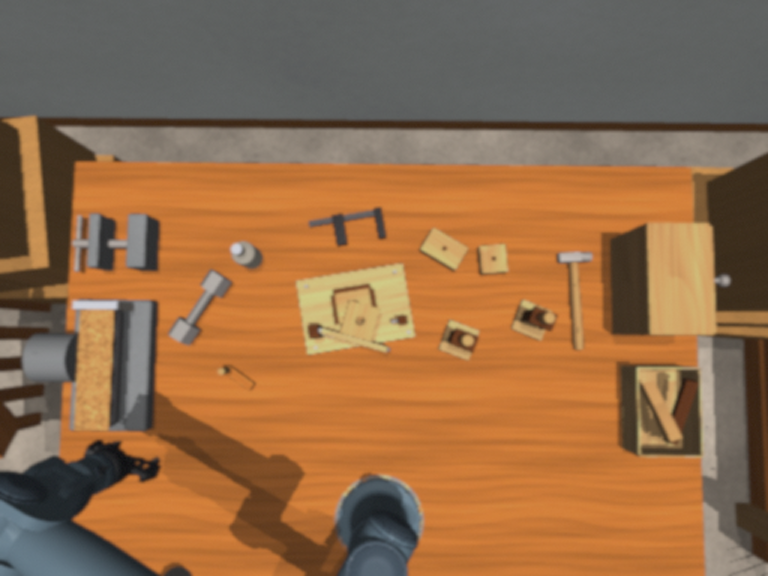

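View pics/top0c.png

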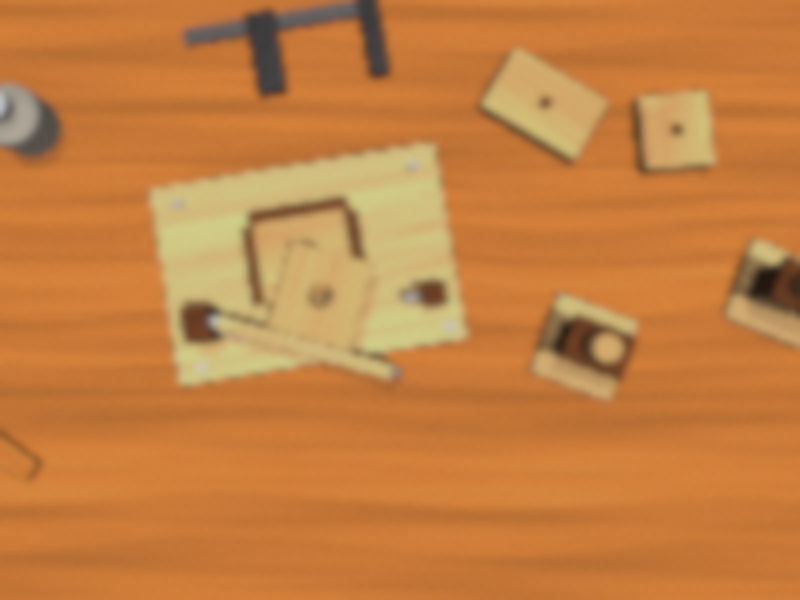

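```bash
python3 - <<'E'
import cv2
t=cv2.imread("pics/scene0.png")
cv2.imwrite("pics/s_pr.png",cv2.resize(t[125:200,110:230],(800,500),interpolation=cv2.INTER_CUBIC))
cv2.imwrite("pics/s_jig.png",cv2.resize(t[155:265,215:345],(709,600),interpolation=cv2.INTER_CUBIC))
E
```

```text
(no output)
```

View pics/s_pr.png

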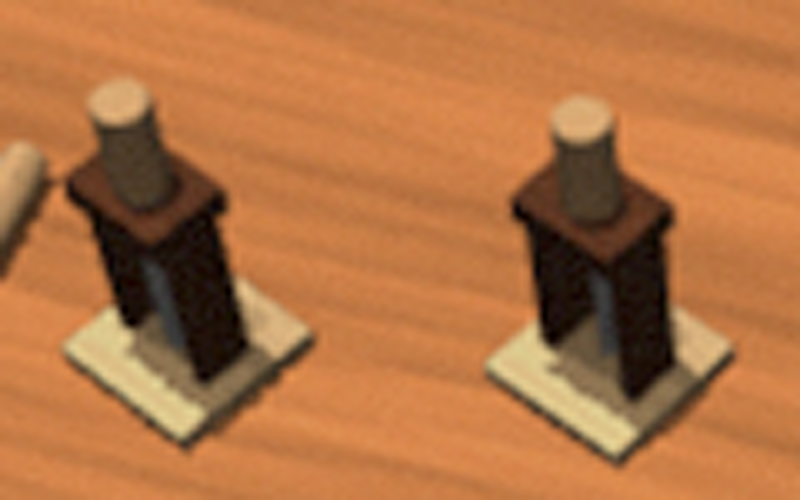

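View pics/s_jig.png

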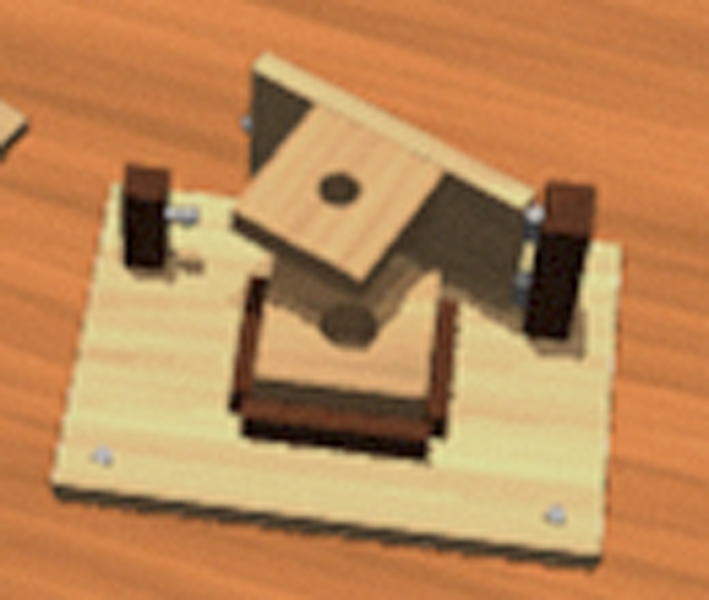

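```bash
cat > h.py <<'E'
import cv2,numpy as np
from scipy.optimize import least_squares
from scipy.ndimage import map_coordinates
from bench import arm
CM={n:arm.camera_model(n) for n in("scene","top")}
def proj(n,P):
    m=CM[n]; return cv2.projectPoints(np.atleast_2d(np.asarray(P,float)),m["rvec"],m["tvec"],m["K"],None)[0][:,0]
def ray(n,uv,z):
    m=CM[n];R=cv2.Rodrigues(m["rvec"])[0];c=-R.T@m["tvec"]
    d=R.T@np.linalg.inv(m["K"])@[uv[0],uv[1],1]; return c+d*(z-c[2])/d[2]
def rot(a): return np.array([[np.cos(a),-np.sin(a),0],[np.sin(a),np.cos(a),0],[0,0,1]])
def jig2w(p,P): return (rot(p[2])@np.atleast_2d(P).T).T+[p[0],p[1],0]
def gate2jig(g,P): # P in gate_hinge frame xy, absolute z
    return (rot(-g)@np.atleast_2d(P).T).T+[-.05,.09,0]
E
python3 - <<'E'
from h import *
B=np.array([[.095,.145,.018],[.095,-.145,.018],[-.105,-.145,.018],[-.105,.145,.018]])
top=np.array([[150,188],[433,145],[467,338],[180,385]])/4+[160,140]-.5
sc=np.array([[603,552],[57,487],[112,187],[620,243]])/5.4545+[215,155]-.5
def f(p,which):
    r=[]
    if 't' in which:r.append(proj("top",jig2w(p,B))-top)
    if 's' in which:r.append(proj("scene",jig2w(p,B))-sc)
    return np.concatenate(r).ravel()
for w in('t','s','ts'):
    s=least_squares(f,[.42,0,0],args=(w,)); print(w,s.x.round(4),s.fun.round(1))
p=s.x
for n,uv in (("top",(239.2,218.6)),("scene",(280.2,190.4))): 
    P=ray(n,uv,.12); print(n,"guide",P.round(4))
for n,uv in (("top",(236.1,204.7)),): print("bore",ray(n,uv,.06).round(4))
# probes
print("slim top",ray("top",np.array([607,347])/4+[160,140]-.5,.179), ray("scene",np.array([583,120])/6.667+[110,125]-.5,.179))
print("thick scene",ray("scene",np.array([121,103])/6.667+[110,125]-.5,.179))
for nm,c in(("R",ray("scene",np.array([583,120])/6.667+[110,125]-.5,.179)),("L",ray("scene",np.array([121,103])/6.667+[110,125]-.5,.179))):
    print(nm,[((proj("scene",[c[0],c[1],z])[0]-[110,125]+.5)*6.667).round(0) for z in(.179,.124,.09,.06)])
E
```

```text
t [0.5582 0.0683 0.17  ] [-0.2  0.   0.4 -0.7  0.   0.3 -0.3  0.3]
s [0.5586 0.0717 0.1896] [ 0.5  0.2 -0.5  0.  -0.3 -0.3  0.2 -0.2]
ts [0.5584 0.0705 0.1816] [-0.9  0.4 -0.5 -1.1 -0.3 -0.2 -0.5  0.6 -0.2  0.4 -1.1 -0.5 -0.3 -0.7
  0.1  0. ]
top guide [0.4991 0.0502 0.12  ]
scene guide [0.5186 0.061  0.12  ]
bore [0.5537 0.0661 0.06  ]
slim top [ 0.47360484 -0.20885468  0.179     ] [ 0.47336544 -0.2070205   0.179     ]
thick scene [ 0.52888557 -0.40129202  0.179     ]
R [array([583., 120.]), array([593., 203.]), array([598., 251.]), array([603., 293.])]
L [array([121., 103.]), array([145., 186.]), array([159., 235.]), array([170., 276.])]
```

```bash
cat > fit.py <<'E'
from h import *
def seg(a,b,n=40):
    t=np.linspace(.06,.94,n)[:,None]; return np.array(a)*(1-t)+np.array(b)*t
def circ(c,r,n=40):
    t=np.linspace(0,2*np.pi,n,endpoint=False); return np.c_[c[0]+r*np.cos(t),c[1]+r*np.sin(t),np.full(n,c[2])]
B=[(.095,.145,.018),(.095,-.145,.018),(-.105,-.145,.018),(-.105,.145,.018)]
def jigpts(): 
    c=[seg(B[i],B[(i+1)%4]) for i in range(4)]
    return c
def gatepts():
    # shelf: inward x from .0075 to .0875? centre 50 -> 85 or 80 ; use top panel long edges + guide circle
    return [seg((-.0075,0-.01,.12),(-.0075,-.173,.12)),seg((-.0075,-.173,.12),(.0075,-.173,.12),10),circ((.05,-.09,.12),.011)]
def refine(n,img,P,tang,rng=3.0):
    """signed distance to strongest gradient along normal"""
    uv=proj(n,P);uv2=proj(n,P+tang*1e-3);d=uv2-uv;d/=np.linalg.norm(d,axis=1)[:,None]+1e-9
    nr=np.c_[-d[:,1],d[:,0]]; s=np.arange(-rng,rng+.01,.25)
    q=uv[:,None]+nr[:,None]*s[None,:,None]
    g=sum(np.abs(np.gradient(map_coordinates(img[:,:,k],[q[...,1],q[...,0]],order=1),axis=1)) for k in range(3))
    w=g**2*(1-(np.abs(s)/(rng+.5)))[None]
    i=w.argmax(1); ok=g.max(1)>6
    # centroid near the max
    off=np.array([np.average(s[max(0,j-3):j+4],weights=g[r][max(0,j-3):j+4]) for r,j in enumerate(i)])
    return uv,nr,off,ok
def tg(c): return np.gradient(c,axis=0)/(np.linalg.norm(np.gradient(c,axis=0),axis=1)[:,None])
def fit(imgs,p0,cams,gate=True,bias=False,it=8,rng=3.,useB=True):
    p=np.array(p0,float)
    for k in range(it):
        obs=[]
        for n in cams:
            sets=[('j',c) for c in jigpts()]+([('g',c) for c in gatepts()] if gate else [])
            for t,c in sets:
                if t=='j' and not useB: continue
                W=lambda q,c=c,t=t: jig2w(q,c if t=='j' else gate2jig(q[3],c))
                Pw=W(p); uv,nr,off,ok=refine(n,imgs[n],Pw,tg(Pw),max(1.5,rng*(.75**k)))
                obs.append((n,W,(uv+nr*off[:,None])[ok],nr[ok],ok))
        def f(q): return np.concatenate([((proj(n,W(q))[ok]-T)*nr).sum(1) for n,W,T,nr,ok in obs])
        s=least_squares(f,p,loss='soft_l1',f_scale=.3); p=s.x
    return p,np.sqrt(np.mean(np.minimum(np.abs(f(p)),2)**2)),len(f(p))
E
python3 - <<'E'
from fit import *
I={n:cv2.imread(f"pics/{n}0.png").astype(float) for n in("scene","top")}
for cams in(("top",),("scene",),("top","scene")):
    p,e,k=fit(I,[.5584,.0705,.1816,.45],cams); print(cams,p.round(4),round(e,2),k)
    J=jig2w(p,[0,0,.06])[0]; G=jig2w(p,gate2jig(p[3],[.05,-.09,.12]))[0]; print("bore",J.round(4),"guide",G.round(4))
o=[]
for n in("scene","top"):
    im=I[n].copy()
    for c in jigpts(): 
        for u in proj(n,jig2w(p,c)): cv2.circle(im,tuple(int(round(x*8)) for x in u),4,(255,0,0),-1,shift=3)
    for c in gatepts():
        for u in proj(n,jig2w(p,gate2jig(p[3],c))): cv2.circle(im,tuple(int(round(x*8)) for x in u),4,(0,0,255),-1,shift=3)
    x=im[155:265,215:345] if n=="scene" else im[150:250,180:300]
    o.append(cv2.resize(x,(400,400),interpolation=cv2.INTER_CUBIC))
cv2.imwrite("pics/fit0.png",np.hstack(o))
E
```

```text
('top',) [0.5581 0.0687 0.1764 0.4425] 0.29 238
bore [0.5581 0.0687 0.06  ] guide [0.5176 0.0485 0.12  ]
('scene',) [0.559  0.071  0.1774 0.445 ] 0.26 231
bore [0.559 0.071 0.06 ] guide [0.5184 0.0507 0.12  ]
('top', 'scene') [0.5586 0.0703 0.1775 0.4427] 0.31 471
bore [0.5586 0.0703 0.06  ] guide [0.5181 0.0501 0.12  ][ WARN:0@2.339] global loadsave.cpp:1063 imwrite_ Unsupported depth image for selected encoder is fallbacked to CV_8U.
```

View pics/fit0.png

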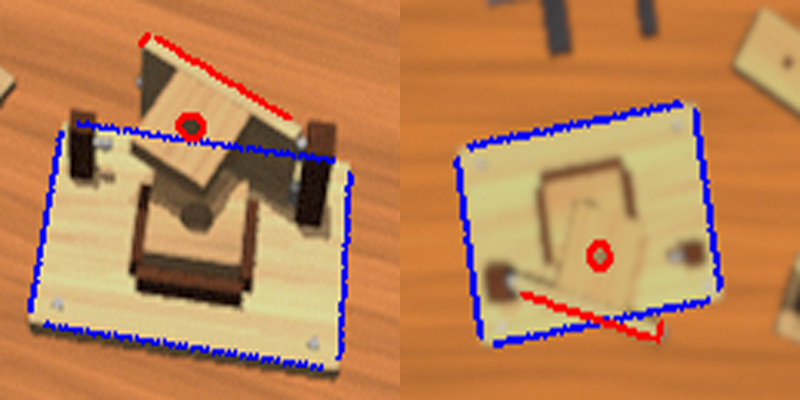

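```bash
cat >> h.py <<'E'
from scipy.spatial.transform import Rotation as Ro
PJ=np.array([.5586,.0703,.1775])
def st():
    s=arm.sense(); q=s["orientation"]; R=Ro.from_quat([q[1],q[2],q[3],q[0]]).as_matrix()
    return s,R
def need(target,jyaw):
    """shift (mm, current tool axes) and turn (rotvec tool) to reach world target with tool y along world angle jyaw, z down"""
    s,R=st(); y=np.array([np.cos(jyaw),np.sin(jyaw),0]); z=np.array([0,0,-1.]); D=np.c_[np.cross(y,z),y,z]
    rv=Ro.from_matrix(R.T@D).as_rotvec(); sh=R.T@(np.array(target)-s["position"])*1000
    print("t",round(s["time_s"],3),"pos",s["position"].round(4),"turn",rv.round(3),"shift",sh.round(1),"F",s["contact_force"].round(1),"w",round(s["width"],4))
    return rv,sh
E
python3 - <<'E'
from h import *
t=jig2w(PJ,[-.165,-.03,.2])[0]; print(t)
need(t,PJ[2])
s,R=st(); print(R.round(2))
# shift in a frame of final orientation too
y=np.array([np.cos(PJ[2]),np.sin(PJ[2]),0]);z=np.array([0,0,-1.]);D=np.c_[np.cross(y,z),y,z]
print(D.T@(t-s["position"])*1000)
E
```

```text
[0.40148953 0.0116374  0.2       ]
t 0.8 pos [0.2164 0.5328 0.2314] turn [ 0.    -0.     1.008] shift [-367.6 -413.2   31.3] F [-0.5  0.4  0.1] w 0.0855
[[-0.93  0.38  0.  ]
 [ 0.38  0.93  0.  ]
 [-0.    0.   -1.  ]]
[-545.65527327   90.1822611    31.36979131]
```

```bash
python3 -m handwheel '[[[0,0,0.168,0,0,0,0],[0,0,0.168,0,0,0,0],[0,0,0.168,0,0,0,0],[0,0,0.168,0,0,0,0],[0,0,0.168,0,0,0,0],[0,0,0.168,0,0,0,0]]]' 30; python3 -m handwheel '[[[0,0,0,-50,8,3,0],[0,0,0,-50,8,3,0],[0,0,0,-50,8,3,0],[0,0,0,-50,8,3,0],[0,0,0,-50,8,3,0],[0,0,0,-50,8,3,0],[0,0,0,-50,8,3,0],[0,0,0,-50,8,3,0],[0,0,0,-50,8,3,0]]]'; python3 - <<'E'
from h import *
need(jig2w(PJ,[-.165,-.03,.2])[0],PJ[2])
E
```

```text
time_s: 1.55
position: [0.2164, 0.5328, 0.2315]
orientation: [-0.0, 0.654, 0.756, 0.0]
contact_force: [0.1, 0.8, -0.3]
width: 0.0001
time_s: 2.68
position: [0.3573, 0.0894, 0.2042]
orientation: [0.002, 0.652, 0.758, 0.005]
contact_force: [1.3, 0.1, -0.1]
width: 0.0
t 2.675 pos [0.3573 0.0894 0.2042] turn [ 0.009 -0.003 -0.027] shift [-83.6  31.9   4.3] F [ 1.3  0.1 -0.1] w 0.0
```

```bash
python3 -m handwheel '[[[0.009,-0.003,-0.027,-42,16,2,0],[0,0,0,-42,16,2,0],[0,0,0,0,0,0,0]]]'; python3 - <<'E'
from h import *
need(jig2w(PJ,[-.165,-.03,.08])[0],PJ[2])
E
```

```text
time_s: 3.05
position: [0.4048, 0.0061, 0.2009]
orientation: [0.001, 0.644, 0.765, 0.001]
contact_force: [0.9, 0.5, -0.5]
width: -0.0
t 3.05 pos [0.4048 0.0061 0.2009] turn [ 0.003  0.001 -0.005] shift [  6.1  -2.7 120.8] F [ 0.9  0.5 -0.5] w -0.0
```

```bash
python3 -m handwheel '[[[0.003,0.001,-0.005,6,-3,40,0],[0,0,0,0,0,40,0],[0,0,0,0,0,40,0],[0,0,0,0,0,0,0]]]'; python3 - <<'E'
from h import *
need(jig2w(PJ,[-.072,-.03,.08])[0],PJ[2])
p,d=arm.camera("scene"); cv2.imwrite("pics/a1.png",cv2.resize(p[120:270,190:370,::-1],(720,600),interpolation=cv2.INTER_CUBIC))
E
```

```text
time_s: 3.55
position: [0.401, 0.0137, 0.0796]
orientation: [0.001, 0.641, 0.767, 0.001]
contact_force: [-0.6, 0.0, -0.3]
width: 0.0004
t 3.55 pos [0.401  0.0137 0.0796] turn [ 0.003 -0.001  0.001] shift [-2.2 93.2 -0.1] F [-0.6  0.  -0.3] w 0.0004
```

View pics/a1.png

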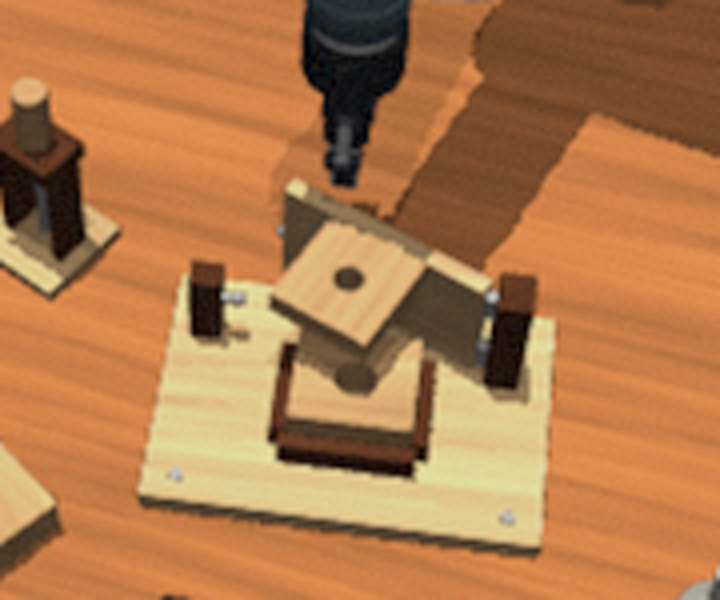

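The closed fingers stand behind the open gate at about (345,185), and the gate has not moved. Next I push gently.

```bash
python3 -m handwheel '[[[0,0,0,0,10,0,0],[0,0,0,0,10,0,0],[0,0,0,0,10,0,0],[0,0,0,0,10,0,0],[0,0,0,0,10,0,0],[0,0,0,0,10,0,0]]]';  python3 - <<'E'
from h import *
need(jig2w(PJ,[-.072,-.03,.08])[0],PJ[2])
E
```

```text
time_s: 4.35
position: [0.4695, 0.0248, 0.0869]
orientation: [0.006, 0.641, 0.768, 0.004]
contact_force: [-0.8, -0.2, 0.2]
width: 0.0
t 4.35 pos [0.4695 0.0248 0.0869] turn [0.014 0.003 0.002] shift [-1.  23.6  7.3] F [-0.8 -0.2  0.2] w 0.0
```

```bash
python3 -m handwheel '[[[0.014,0,0,-1,5,5,0],[0,0,0,0,5,1,0],[0,0,0,0,0,0,0]]]';  python3 - <<'E'
from h import *
need(jig2w(PJ,[-.072,-.03,.08])[0],PJ[2])
p,d=arm.camera("scene"); cv2.imwrite("pics/a2.png",cv2.resize(p[120:270,190:370,::-1],(720,600),interpolation=cv2.INTER_CUBIC))
E
```

```text
time_s: 4.72
position: [0.4832, 0.025, 0.0817]
orientation: [0.003, 0.641, 0.767, -0.001]
contact_force: [-0.9, -0.3, 3.5]
width: -0.0
t 4.725 pos [0.4832 0.025  0.0817] turn [0.002 0.005 0.001] shift [ 1.3 10.2  1.7] F [-0.9 -0.3  3.5] w -0.0
```

View pics/a2.png

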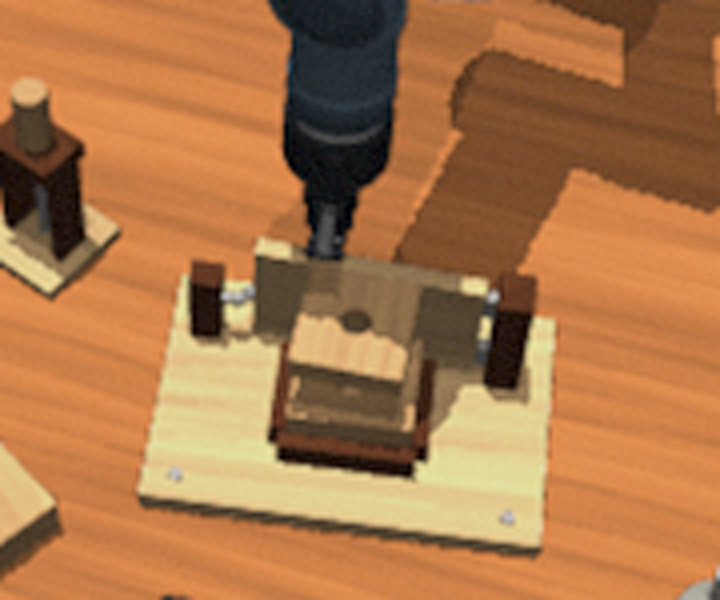

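The gate is nearly shut: its free edge is at about (258,245), close to the catch ball at (240,297). I keep pushing in small steps.

```bash
for i in 1 2 3; do :; done; python3 -m handwheel '[[[0,0,0,0,4,1,0],[0,0,0,0,3,0,0]]]'; python3 -m handwheel '[[[0,0,0,0,3,0,0]]]';  python3 - <<'E'
from h import *
need(jig2w(PJ,[-.072,-.03,.08])[0],PJ[2])
E
```

```text
time_s: 5.03
position: [0.4869, 0.0252, 0.0815]
orientation: [0.002, 0.641, 0.767, -0.004]
contact_force: [-4.4, -1.1, 8.3]
width: -0.0004
time_s: 5.15
position: [0.4882, 0.0253, 0.0816]
orientation: [0.001, 0.641, 0.767, -0.005]
contact_force: [-4.4, -1.0, 7.2]
width: 0.0004
t 5.15 pos [0.4882 0.0253 0.0816] turn [-0.007  0.008  0.   ] shift [1.8 5.2 1.5] F [-4.4 -1.   7.2] w 0.0004
```

```bash
python3 -m handwheel '[[[0,0,0,0,4,0,0],[0,0,0,0,4,0,0]]]'; python3 -m handwheel '[[[0,0,0,0,4,0,0]]]';  python3 - <<'E'
from h import *
need(jig2w(PJ,[-.072,-.03,.08])[0],PJ[2])
E
```

```text
time_s: 5.4
position: [0.4926, 0.0258, 0.0814]
orientation: [-0.001, 0.642, 0.767, -0.008]
contact_force: [-13.4, -3.6, 14.1]
width: 0.0002
time_s: 5.52
position: [0.4924, 0.0257, 0.0813]
orientation: [-0.003, 0.642, 0.767, -0.012]
contact_force: [-14.9, -3.3, 19.2]
width: -0.0
t 5.525 pos [0.4924 0.0257 0.0813] turn [-0.021  0.01  -0.001] shift [2.2 1.  1.3] F [-14.9  -3.3  19.2] w -0.0
```

```bash
python3 -m handwheel '[[[0,0,0,0,-10,0,0],[0,0,0,0,-30,0,0],[0,0,0,0,-30,-60,0],[0,0,0,0,-20,-60,0],[0,0,0,0,0,0,0]]]';  python3 - <<'E'
from h import *
need(jig2w(PJ,[-.072,-.03,.08])[0],PJ[2])
from fit import *
I={}
for n in("scene","top"):
    p,d=arm.camera(n); I[n]=p[:,:,::-1].astype(float); cv2.imwrite(f"pics/{n}3.png",p[:,:,::-1])
cv2.imwrite("pics/a3.png",cv2.resize(I["scene"][120:270,190:370].astype('u1'),(720,600),interpolation=cv2.INTER_CUBIC))
for cams in(("top",),("scene",),("top","scene")):
    p,e,k=fit(I,[*PJ,0.0],cams,rng=2); print(cams,p.round(4),round(e,2),k)
E
```

```text
time_s: 6.15
position: [0.4026, 0.0124, 0.1996]
orientation: [-0.006, 0.642, 0.767, -0.012]
contact_force: [0.3, 0.2, -0.1]
width: -0.0002
t 6.15 pos [0.4026 0.0124 0.1996] turn [-0.027  0.007 -0.   ] shift [  0.3  94.9 117.1] F [ 0.3  0.2 -0.1] w -0.0002
('top',) [ 0.5589  0.0685  0.1724 -0.0078] 0.23 248
('scene',) [0.5593 0.0711 0.1771 0.0049] 0.28 225
('top', 'scene') [ 0.559   0.0703  0.1755 -0.0006] 0.29 472
```

View pics/a3.png

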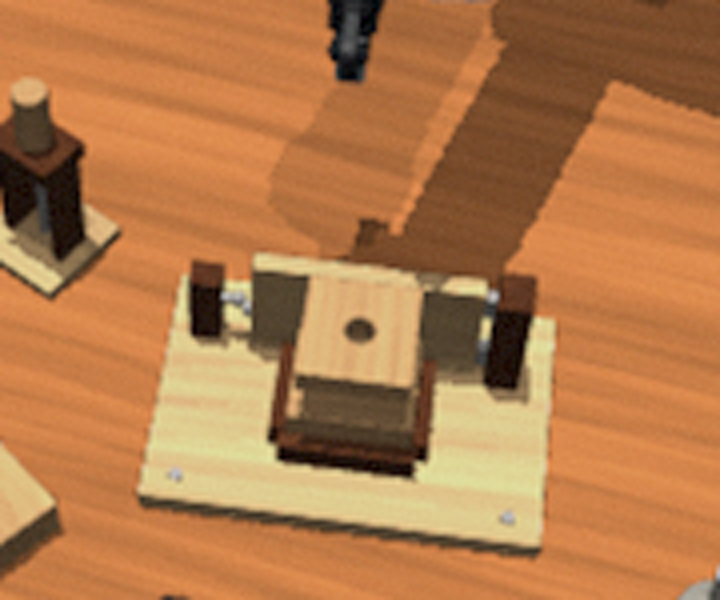

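Gate measures shut (0 ± 0.008 rad); its free edge at (252,258) is at the catch ball and the guide hole is at (358,330). Next I go to the slim probe.

```bash
python3 - <<'E'
from h import *
need([.4735,-.208,.22],PJ[2])
E
```

```text
t 6.25 pos [0.4013 0.0126 0.1961] turn [-0.032  0.005 -0.   ] shift [-230.    31.3  -23.7] F [-0.2  0.   0. ] w 0.0001
```

```bash
python3 -m handwheel '[[[-0.032,0.005,0,0,0,-24,85],[0,0,0,-46,6,0,85],[0,0,0,-46,6,0,85],[0,0,0,-46,6,0,85],[0,0,0,-46,6,0,85],[0,0,0,-40,6,0,85],[0,0,0,0,0,0,85]]]'; python3 - <<'E'
from h import *
need([.4735,-.208,.22],PJ[2])
E
```

```text
time_s: 7.12
position: [0.47, -0.2056, 0.2046]
orientation: [-0.01, 0.64, 0.768, -0.002]
contact_force: [-0.8, 0.4, -0.1]
width: 0.0851
t 7.125 pos [ 0.47   -0.2056  0.2046] turn [-0.016 -0.013  0.004] shift [ -2.7   2.7 -15.5] F [-0.8  0.4 -0.1] w 0.0851
```

```bash
python3 -m handwheel '[[[-0.016,-0.013,0.004,-3,3,-10,85],[0,0,0,0,0,0,85],[0,0,0,0,0,0,85]]]'; python3 - <<'E'
from h import *
need([.4735,-.208,.138],PJ[2])
o=[]
for n,b in(("scene",(90,240,140,260)),("top",(170,270,250,350))):
    p,d=arm.camera(n); o.append(cv2.resize(p[b[0]:b[1],b[2]:b[3],::-1],(400,500),interpolation=cv2.INTER_CUBIC))
cv2.imwrite("pics/a4.png",np.hstack(o))
E
```

```text
time_s: 7.5
position: [0.4724, -0.2055, 0.2125]
orientation: [-0.002, 0.641, 0.768, 0.0]
contact_force: [0.2, 0.5, -0.4]
width: 0.085
t 7.5 pos [ 0.4724 -0.2055  0.2125] turn [-0.003 -0.004  0.002] shift [-3.   0.8 74.5] F [ 0.2  0.5 -0.4] w 0.085
```

View pics/a4.png

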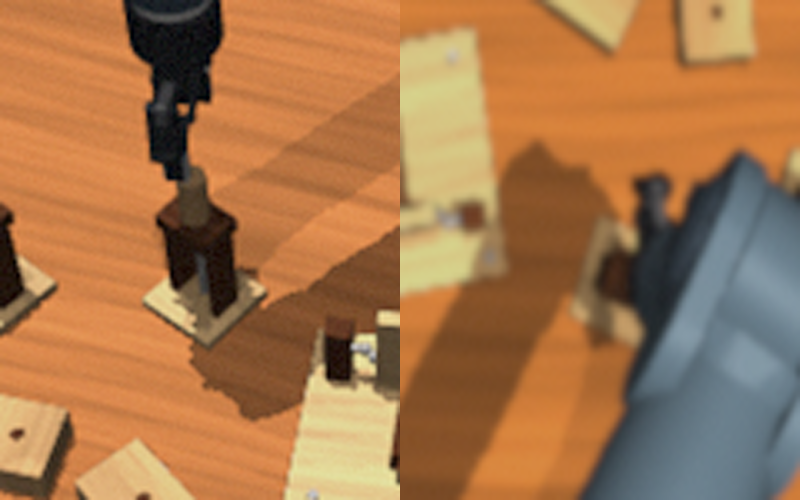

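The open fingers straddle the handle at (190,180), so I descend.

```bash
python3 -m handwheel '[[[-0.003,-0.004,0.002,-3,1,25,85],[0,0,0,0,0,25,85],[0,0,0,0,0,22,85],[0,0,0,0,0,0,85]]]'; python3 - <<'E'
from h import *
need([.4735,-.208,.138],PJ[2])
E
```

```text
time_s: 8.1
position: [0.4749, -0.2073, 0.1403]
orientation: [0.002, 0.641, 0.768, 0.0]
contact_force: [0.2, -0.6, -0.7]
width: 0.085
t 8.1 pos [ 0.4749 -0.2073  0.1403] turn [0.003 0.003 0.002] shift [-0.4 -1.5  2.3] F [ 0.2 -0.6 -0.7] w 0.085
```

```bash
python3 -m handwheel '[[[0.003,0.003,0.002,0,-1,2,85],[0,0,0,0,0,0,30],[0,0,0,0,0,0,10],[0,0,0,0,0,0,10],[0,0,0,0,0,0,10],[0,0,0,0,0,0,10],[0,0,0,0,0,0,10]]]' 50; python3 - <<'E'
from h import *
need([.4735,-.208,.138],PJ[2])
E
```

```text
time_s: 8.98
position: [0.4751, -0.2085, 0.1417]
orientation: [0.002, 0.642, 0.767, 0.0]
contact_force: [-1.4, -0.8, 0.2]
width: 0.027
t 8.975 pos [ 0.4751 -0.2085  0.1417] turn [0.003 0.003 0.   ] shift [ 0.8 -1.5  3.7] F [-1.4 -0.8  0.2] w 0.027
```

```bash
python3 -m handwheel '[[[0,0,0,0,0,-8,10],[0,0,0,0,0,-10,10],[0,0,0,0,0,-10,10],[0,0,0,0,0,-10,10]]]'; python3 - <<'E'
from h import *
need([.4751,-.2085,.27],PJ[2])
E
```

```text
time_s: 9.48
position: [0.4752, -0.208, 0.1817]
orientation: [0.002, 0.641, 0.767, 0.001]
contact_force: [0.8, -0.3, -0.7]
width: 0.027
t 9.475 pos [ 0.4752 -0.208   0.1817] turn [0.003 0.002 0.001] shift [ -0.7   0.1 -88.3] F [ 0.8 -0.3 -0.7] w 0.027
```

```bash
python3 -m handwheel '[[[0,0,0,0,0,-10,10],[0,0,0,0,0,-10,10],[0,0,0,0,0,-10,10],[0,0,0,0,0,-10,10],[0,0,0,0,0,-10,10],[0,0,0,0,0,-12,10],[0,0,0,0,0,-12,10],[0,0,0,0,0,-12,10],[0,0,0,0,0,-12,10],[0,0,0,0,0,0,10]]]'; python3 - <<'E'
from h import *
need([.4751,-.2085,.27],PJ[2])
o=[]
for n,b in(("scene",(70,220,140,260)),("top",(170,270,250,350))):
    p,d=arm.camera(n); cv2.imwrite(f"pics/{n}5.png",p[:,:,::-1]);o.append(cv2.resize(p[b[0]:b[1],b[2]:b[3],::-1],(400,500),interpolation=cv2.INTER_CUBIC))
cv2.imwrite("pics/a5.png",np.hstack(o))
E
```

```text
time_s: 10.72
position: [0.4755, -0.2082, 0.2884]
orientation: [0.004, 0.641, 0.767, 0.001]
contact_force: [0.1, 0.6, -1.8]
width: 0.0269
t 10.725 pos [ 0.4755 -0.2082  0.2884] turn [0.006 0.004 0.001] shift [-0.1 -0.6 18.4] F [ 0.1  0.6 -1.8] w 0.0269
```

View pics/a5.png

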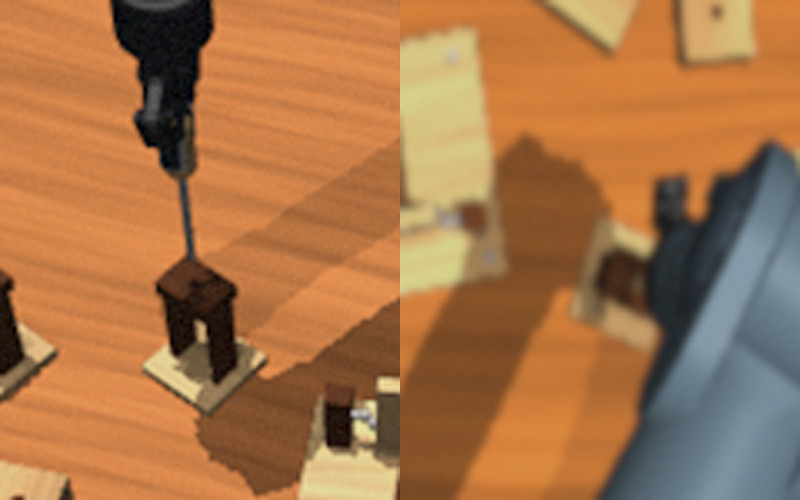

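```bash
python3 -m handwheel '[[[0.006,0.004,0,40,12,0,10],[0,0,0,45,22,0,10],[0,0,0,45,22,0,10],[0,0,0,45,22,0,10],[0,0,0,45,22,0,10],[0,0,0,20,15,0,10],[0,0,0,0,0,0,10],[0,0,0,0,0,0,10]]]'; python3 - <<'E'
from h import *
need([.560,.070,.288],PJ[2])
E
```

```text
time_s: 11.82
position: [0.5455, 0.0553, 0.281]
orientation: [-0.005, 0.643, 0.766, -0.003]
contact_force: [-0.4, -0.1, -0.7]
width: 0.0267
t 11.825 pos [0.5455 0.0553 0.281 ] turn [-0.011 -0.003 -0.002] shift [12.  16.8 -7.1] F [-0.4 -0.1 -0.7] w 0.0267
```

```bash
python3 -m handwheel '[[[-0.011,-0.003,-0.002,12,17,-4,10],[0,0,0,0,0,0,10],[0,0,0,0,0,0,10]]]'; python3 - <<'E'
from h import *
need([.560,.070,.288],PJ[2])
E
```

```text
time_s: 12.2
position: [0.5589, 0.0665, 0.2844]
orientation: [-0.0, 0.644, 0.765, -0.001]
contact_force: [0.2, 0.1, -1.0]
width: 0.0272
t 12.2 pos [0.5589 0.0665 0.2844] turn [-0.002  0.001 -0.005] shift [ 3.3  1.7 -3.6] F [ 0.2  0.1 -1. ] w 0.0272
```

```bash
python3 -m handwheel '[[[-0.002,0.001,-0.005,4,2,0,10],[0,0,0,0,0,0,10],[0,0,0,0,0,0,10]]]'; python3 - <<'E'
from h import *
need([.560,.070,.288],PJ[2])
p,d=arm.camera("scene"); cv2.imwrite("pics/scene6.png",p[:,:,::-1])
q,d=arm.camera("top"); cv2.imwrite("pics/top6.png",q[:,:,::-1])
s,R=st()
# predicted rod line
tip=s["position"]+R@[0,0,.1277]; hb=s["position"]+R@[0,0,.0177]
im=cv2.resize(p[120:230,230:330,::-1],(545,600),interpolation=cv2.INTER_CUBIC)
print([((proj("scene",x)[0]-[230,120]+.5)*5.45).round(0) for x in(tip,hb)], "guide",((proj("scene",jig2w(PJ,[0,0,.12]))[0]-[230,120]+.5)*5.45).round(0))
cv2.imwrite("pics/a6.png",im)
E
```

```text
time_s: 12.58
position: [0.5594, 0.0695, 0.2843]
orientation: [-0.0, 0.642, 0.766, -0.0]
contact_force: [-0.1, 0.0, -0.7]
width: 0.0266
t 12.575 pos [0.5594 0.0695 0.2843] turn [-0.001 -0.    -0.002] shift [ 0.4  0.7 -3.7] F [-0.1  0.  -0.7] w 0.0266
[array([274., 409.]), array([287., 272.])] guide [272. 450.]
```

View pics/a6.png

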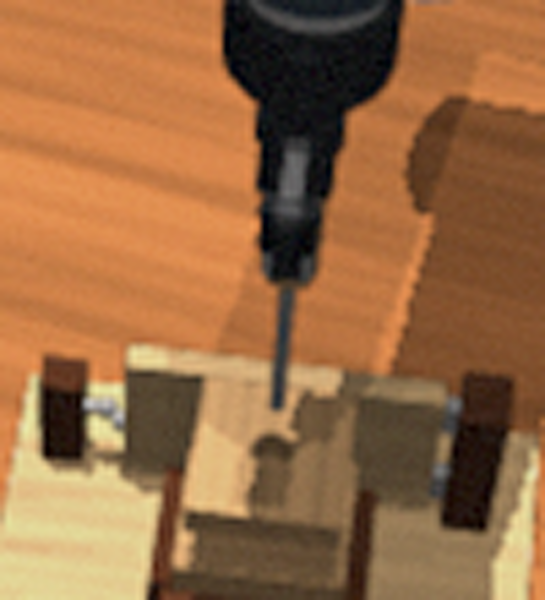

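View pics/top6.png

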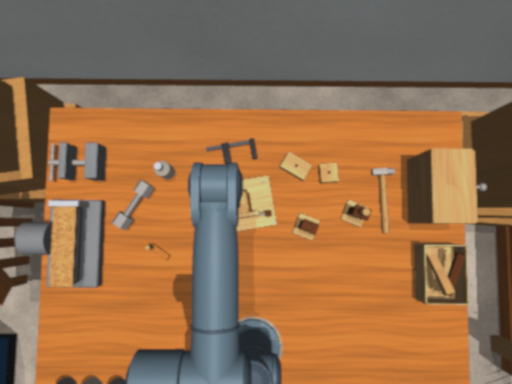

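```bash
cat > rod.py <<'E'
from h import *
def rodfit(img,zoff=.1277,rows=None,n="scene",show=True,zt=(0.03,0.12)):
    """compare predicted rod axis with image; img BGR. returns col offset vs row"""
    s,R=st(); P=np.array([s["position"]+R@[0,0,z] for z in np.linspace(*zt,60)]); uv=proj(n,P)
    g=img.astype(float).sum(2)
    out=[]
    for z,(u,v) in zip(np.linspace(*zt,60),uv):
        c=np.arange(u-6,u+6.01,.25); pr=map_coordinates(g,[np.full_like(c,v),c],order=1)
        base=np.interp(c,[c[0],c[-1]],[np.median(pr[:8]),np.median(pr[-8:])]); w=np.clip(base-pr-40,0,None)
        w[np.abs(c-u)>4]=0
        if w.sum()>100: out.append((z,(w*c).sum()/w.sum()-u,v))
    return np.array(out)
E
python3 - <<'E'
from rod import *
im=cv2.imread("pics/scene6.png")
o=rodfit(im); print(o[::4].round(2)); 
a=np.polyfit(o[:,0],o[:,1],1); print(a, "off at tip",np.polyval(a,.1277),"at handle",np.polyval(a,.0177))
s,R=st(); t=s["position"]+R@[0,0,.1277]
for d in([.01,0,0],[0,.01,0],[0,0,.01]): print(d,(proj("scene",t+d)-proj("scene",t)).round(2))
D=np.load("scene_d.npy")
E
```

```text
[[3.0000e-02 8.1000e-01 1.7232e+02]
 [4.0000e-02 4.1000e-01 1.7379e+02]
 [4.0000e-02 4.2000e-01 1.7525e+02]
 [5.0000e-02 3.9000e-01 1.7670e+02]
 [5.0000e-02 3.9000e-01 1.7814e+02]
 [6.0000e-02 5.1000e-01 1.7956e+02]
 [7.0000e-02 4.5000e-01 1.8098e+02]
 [7.0000e-02 3.9000e-01 1.8238e+02]
 [8.0000e-02 5.0000e-01 1.8377e+02]
 [8.0000e-02 3.0000e-01 1.8516e+02]
 [9.0000e-02 3.6000e-01 1.8653e+02]
 [1.0000e-01 3.5000e-01 1.8789e+02]
 [1.0000e-01 4.6000e-01 1.8924e+02]
 [1.1000e-01 5.2000e-01 1.9059e+02]
 [1.2000e-01 4.5000e-01 1.9192e+02]]
[-0.47432567  0.4702381 ] off at tip 0.40966671182337905 at handle 0.46184253503853184
[0.01, 0, 0] [[-1.04  2.81]]
[0, 0.01, 0] [[3.51 0.95]]
[0, 0, 0.01] [[ 0.21 -2.16]]
```

```bash
python3 - <<'E'
from rod import *
p,d=arm.camera("scene"); im=p[:,:,::-1].copy()
s,R=st(); m=CM["scene"]; Rc=cv2.Rodrigues(m["rvec"])[0]; c=-Rc.T@m["tvec"]; print("cam",c.round(3))
def P3(u,v,z): return c+Rc.T@(np.linalg.inv(m["K"])@[u,v,1])*z
# tip rows profile
g=im.astype(float).sum(2)
tip=s["position"]+R@[0,0,.1277]; u0,v0=proj("scene",tip)[0]; print("pred tip",u0,v0)
dirn=(proj("scene",tip-[0,0,.02])[0]-[u0,v0]);dirn/=np.linalg.norm(dirn)
t=np.arange(-5,8.1,.5); q=np.array([[u0+.4,v0]])+t[:,None]*dirn
print(np.c_[t,map_coordinates(g,[q[:,1],q[:,0]],order=1),map_coordinates(d,[q[:,1],q[:,0]],order=0)].round(3)[:, :].tolist())
# depth on rod
for z in np.linspace(.035,.12,12):
    a=s["position"]+R@[0,0,z]; u,v=proj("scene",a)[0]; u+=.42; i,j=int(round(v)),int(round(u))
    print(i,j,d[i,j-2:j+3].round(4),"axis depth pred",(Rc@a+m["tvec"])[2].round(4))
# shelf top check: depth-> world z
for X in([.03,.0,.12],[.02,.02,.12],[.03,-.02,.12]):
    w=jig2w(PJ,[X])[0];u,v=proj("scene",w)[0];i,j=int(round(v)),int(round(u)); print("shelf",P3(j,i,d[i,j]).round(4),"pred depth",(Rc@w+m["tvec"])[2].round(4),d[i,j].round(4))
E
```

```text
cam [1.342 0.235 1.252]
pred tip 279.7991834906683 194.5828999693965
[[-5.0, 175.679, 1.329], [-4.5, 174.989, 1.329], [-4.0, 175.934, 1.335], [-3.5, 174.702, 1.335], [-3.0, 169.063, 1.342], [-2.5, 164.694, 1.342], [-2.0, 170.784, 1.339], [-1.5, 176.132, 1.339], [-1.0, 179.261, 1.35], [-0.5, 194.449, 1.35], [0.0, 276.342, 1.35], [0.5, 354.758, 1.35], [1.0, 409.911, 1.397], [1.5, 457.375, 1.397], [2.0, 456.494, 1.394], [2.5, 454.475, 1.394], [3.0, 444.212, 1.397], [3.5, 428.358, 1.397], [4.0, 374.654, 1.388], [4.5, 317.203, 1.388], [5.0, 237.044, 1.393], [5.5, 166.761, 1.393], [6.0, 175.267, 1.396], [6.5, 183.532, 1.396], [7.0, 181.871, 1.401], [7.5, 180.992, 1.399], [8.0, 192.845, 1.403]]
174 282 [1.5927 1.5943 1.2734 1.276  1.274 ] axis depth pred 1.2788
175 282 [1.5878 1.5912 1.2757 1.275  1.2819] axis depth pred 1.285
177 282 [1.5867 1.2872 1.2848 1.2838 1.5858] axis depth pred 1.2913
179 282 [1.588  1.2902 1.294  1.2902 1.5838] axis depth pred 1.2976
181 282 [1.5714 1.302  1.2948 1.2946 1.5781] axis depth pred 1.3039
183 281 [1.5733 1.5762 1.3081 1.3034 1.3025] axis depth pred 1.3102
184 281 [1.5686 1.5714 1.3056 1.3096 1.3114] axis depth pred 1.3164
186 281 [1.5704 1.5672 1.3148 1.3113 1.3195] axis depth pred 1.3227
188 281 [1.4077 1.3288 1.3198 1.3217 1.416 ] axis depth pred 1.329
190 281 [1.4097 1.3323 1.3291 1.3269 1.4063] axis depth pred 1.3353
191 281 [1.4066 1.3343 1.3353 1.3349 1.4022] axis depth pred 1.3416
193 280 [1.3993 1.4059 1.3391 1.3387 1.3414] axis depth pred 1.3479
shelf [0.5884 0.0752 0.1199] pred depth 1.3668 1.3668
shelf [0.575  0.0943 0.12  ] pred depth 1.371 1.3707
shelf [0.5908 0.0557 0.1189] pred depth 1.3684 1.3698
```

```bash
python3 - <<'E'
from rod import *
m=CM["scene"]; Rc=cv2.Rodrigues(m["rvec"])[0]; c=-Rc.T@m["tvec"];Ki=np.linalg.inv(m["K"])
s,R=st(); rs=[];sh=[];prof=[]
tip=s["position"]+R@[0,0,.1277]; u0,v0=proj("scene",tip)[0]
dirn=(proj("scene",tip-[0,0,.02])[0]-[u0,v0]);dirn/=np.linalg.norm(dirn); t=np.arange(-4,7,.25)
for k in range(8):
    p,d=arm.camera("scene"); g=p.astype(float).sum(2)
    prof.append(map_coordinates(g,[v0+t*dirn[1],u0+.42+t*dirn[0]],order=1))
    for z in np.linspace(.04,.118,30):
        a=s["position"]+R@[0,0,z]; u,v=proj("scene",a)[0]; i=int(round(v)); uu=u+.42+(i-v)*dirn[0]/dirn[1]
        for j in range(int(uu)-1,int(uu)+3):
            if abs(j-uu)<=.7:
                w=c+Rc.T@(Ki@[j,i,1])*d[i,j]
                if abs(d[i,j]-(Rc@a+m["tvec"])[2])<.03: rs.append(np.r_[w[:2]-a[:2],w[2]])
    for x in np.linspace(.02,.08,10):
        for y in np.linspace(-.03,.03,8):
            w0=jig2w(PJ,[[x-.02,y,.12]])[0]; u,v=proj("scene",w0)[0]
            if np.hypot(x-.02,y)<.018 or x-.02>.03:continue
            i,j=int(round(v)),int(round(u)); sh.append((c+Rc.T@(Ki@[j,i,1])*d[i,j])[2])
rs=np.array(rs);print("rod surf - axis",np.median(rs,0),rs.std(0)/np.sqrt(len(rs)),len(rs)); print("shelf z",np.median(sh),np.mean(sh))
h=c-tip; print("dir to cam",(h[:2]/np.linalg.norm(h[:2])).round(2), "elev",np.degrees(np.arctan2(h[2],np.hypot(*h[:2]))))
pm=np.mean(prof,0); print(np.c_[t,pm].round(2).tolist())
need([.5595,.0696,.288],PJ[2])
E
```

```text
rod surf - axis [0.00374338 0.00211573 0.20986773] [8.94212856e-05 6.27491706e-05 1.29963909e-03] 334
shelf z 0.12051248259413383 0.12524470955757197
dir to cam [0.98 0.21] elev 53.85055119216605
[[-4.0, 172.99], [-3.75, 171.95], [-3.5, 170.68], [-3.25, 169.13], [-3.0, 167.28], [-2.75, 165.13], [-2.5, 162.96], [-2.25, 161.23], [-2.0, 159.57], [-1.75, 157.97], [-1.5, 159.12], [-1.25, 164.79], [-1.0, 170.12], [-0.75, 175.11], [-0.5, 193.11], [-0.25, 236.68], [0.0, 280.33], [0.25, 324.06], [0.5, 361.74], [0.75, 386.68], [1.0, 411.69], [1.25, 436.75], [1.5, 453.58], [1.75, 451.49], [2.0, 449.33], [2.25, 447.09], [2.5, 445.73], [2.75, 445.12], [3.0, 444.36], [3.25, 443.47], [3.5, 435.43], [3.75, 408.16], [4.0, 380.75], [4.25, 353.2], [4.5, 321.76], [4.75, 279.08], [5.0, 236.45], [5.25, 193.87], [5.5, 161.7], [5.75, 164.07], [6.0, 166.59], [6.25, 169.24], [6.5, 171.74], [6.75, 173.25]]
t 13.125 pos [0.5595 0.0697 0.2843] turn [-0.001 -0.    -0.002] shift [-0.1 -0.  -3.7] F [ 0.5 -0.2 -0.6] w 0.0266
```

```bash
python3 -m handwheel '[[[-0.001,0,-0.002,0,0,8,10],[0,0,0,0,0,8,10],[0,0,0,0,0,8,10],[0,0,0,0,0,0,10],[0,0,0,0,0,0,10]]]'; python3 - <<'E'
from rod import *
need([.5592,.0696,.1692],PJ[2])
p,d=arm.camera("scene"); im=p[:,:,::-1].copy(); cv2.imwrite("pics/a7.png",cv2.resize(im[150:220,240:320],(686,600),interpolation=cv2.INTER_CUBIC))
o=rodfit(im,zt=(.04,.12)); print(np.median(o[:,1]))
E
```

```text
time_s: 13.75
position: [0.559, 0.0697, 0.2577]
orientation: [-0.001, 0.641, 0.767, -0.001]
contact_force: [-0.3, 1.0, -0.5]
width: 0.0268
t 13.75 pos [0.559  0.0697 0.2577] turn [-0.002 -0.     0.   ] shift [-0.2  0.4 88.5] F [-0.3  1.  -0.5] w 0.0268
0.4124948657482719
```

View pics/a7.png

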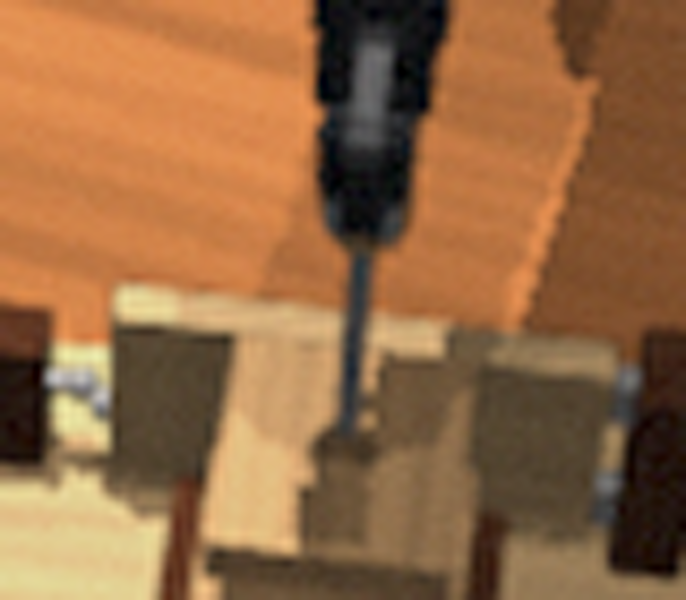

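Rod tip at (348,435) is above the hole centred near (345,455) and about 10 mm higher. This fits, so I lower in stages.

```bash
python3 -m handwheel '[[[-0.002,0,0,0,0.4,7,10],[0,0,0,0,0,7,10],[0,0,0,0,0,7,10],[0,0,0,0,0,7,10],[0,0,0,0,0,0,10]]]'; python3 - <<'E'
from rod import *
need([.5592,.0696,.1692],PJ[2])
p,d=arm.camera("scene"); im=p[:,:,::-1].copy(); cv2.imwrite("pics/a8.png",cv2.resize(im[150:220,240:320],(686,600),interpolation=cv2.INTER_CUBIC))
o=rodfit(im,zt=(.04,.1)); print(np.median(o[:,1]))
E
```

```text
time_s: 14.42
position: [0.5594, 0.0698, 0.2277]
orientation: [0.0, 0.641, 0.767, 0.0]
contact_force: [-0.4, -0.7, -0.5]
width: 0.0267
t 14.425 pos [0.5594 0.0698 0.2277] turn [ 0.001 -0.     0.   ] shift [-0.2 -0.3 58.5] F [-0.4 -0.7 -0.5] w 0.0267
0.6669468673588881
```

View pics/a8.png

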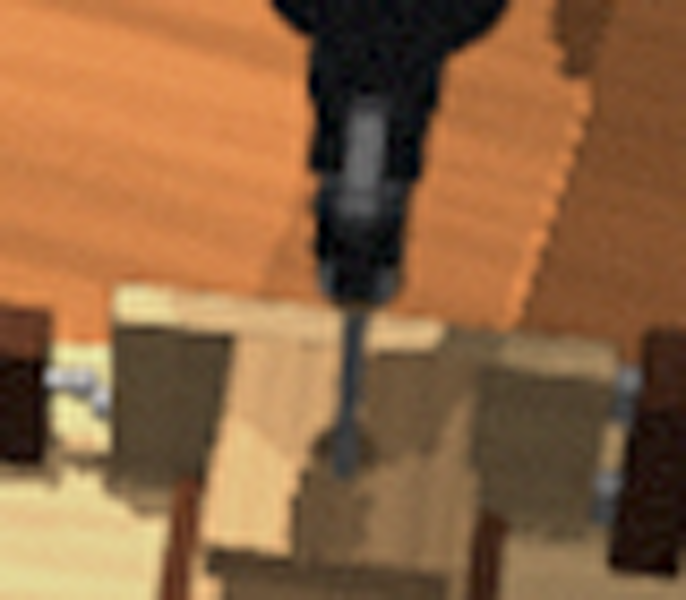

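The rod is in the guide hole, centred across it: rod at column 344, hole spanning about 318–372. The force reading shows no contact.

```bash
python3 -m handwheel '[[[0.001,0,0,0,-0.2,7,10],[0,0,0,0,0,7,10],[0,0,0,0,0,7,10],[0,0,0,0,0,7,10],[0,0,0,0,0,0,10]]]'; python3 - <<'E'
from rod import *
need([.5592,.0696,.1692],PJ[2])
E
```

```text
time_s: 15.1
position: [0.5595, 0.0698, 0.1982]
orientation: [-0.0, 0.641, 0.767, 0.0]
contact_force: [0.2, 0.1, -1.2]
width: 0.0267
t 15.1 pos [0.5595 0.0698 0.1982] turn [ 0. -0.  0.] shift [-0.1 -0.3 29. ] F [ 0.2  0.1 -1.2] w 0.0267
```

```bash
python3 -m handwheel '[[[0,0,0,0,-0.3,7,10],[0,0,0,0,0,7,10],[0,0,0,0,0,7,10],[0,0,0,0,0,5,10],[0,0,0,0,0,0,10],[0,0,0,0,0,0,10],[0,0,0,0,0,0,10]]]'; python3 - <<'E'
from rod import *
need([.5592,.0696,.1692],PJ[2])
p,d=arm.camera("scene"); im=p[:,:,::-1].copy(); cv2.imwrite("pics/a9.png",cv2.resize(im[150:220,240:320],(686,600),interpolation=cv2.INTER_CUBIC))
cv2.imwrite("pics/a9f.png",im)
s,R=st(); g=proj("scene",jig2w(PJ,[0,0,.12]))[0]; print("guide px crop",(g-[240,150]+.5)*8.57,"dq",np.abs(s["dq"]).max())
E
```

```text
time_s: 15.98
position: [0.5595, 0.0697, 0.1707]
orientation: [0.0, 0.641, 0.767, 0.0]
contact_force: [-1.0, 0.1, -1.1]
width: 0.0271
t 15.975 pos [0.5595 0.0697 0.1707] turn [ 0.001 -0.     0.001] shift [-0.1 -0.3  1.5] F [-1.   0.1 -1.1] w 0.0271
guide px crop [341.63163126 451.16575122] dq 0.002025207825985629
```

View pics/a9.png

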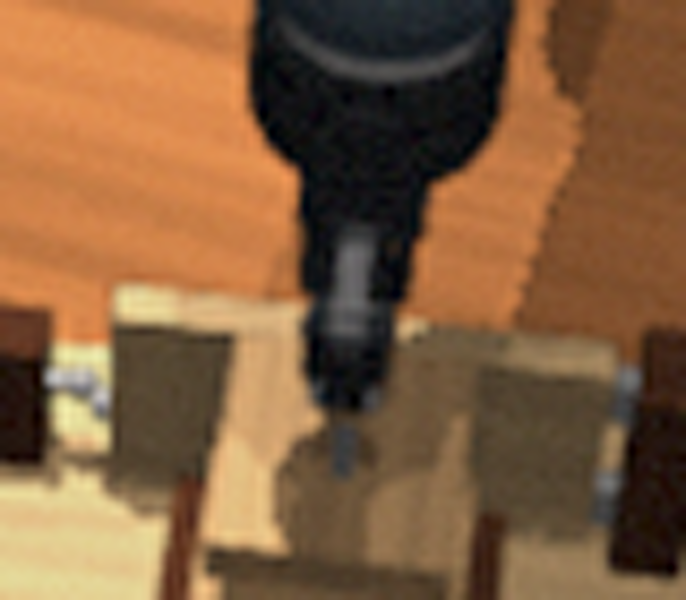

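View pics/a9f.png

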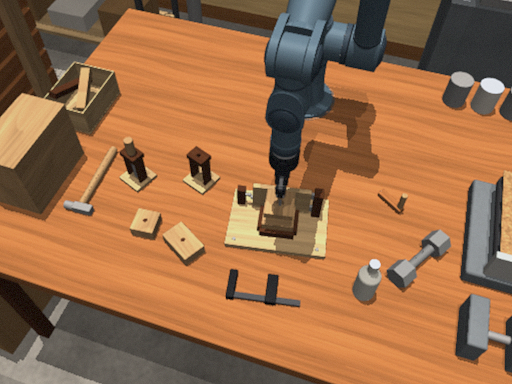

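```bash
python3 -m handwheel '[[[0.001,0,0.001,0,-0.3,1.5,10],[0,0,0,0,0,0,10],[0,0,0,0,0,0,10],[0,0,0,0,0,0,10]]]'; python3 - <<'E'
from fit import *
need([.5592,.0696,.1692],PJ[2])
p,d=arm.camera("scene"); I={"scene":p[:,:,::-1].astype(float)}
import fit as F
F.gatepts=lambda:[seg((-.0075,-.12,.12),(-.0075,-.173,.12)),seg((-.0075,-.173,.12),(.0075,-.173,.12),10)]
q,e,k=fit(I,[.5592,.0711,.1771,0.0],("scene",),rng=2); print(q.round(4),round(e,2),k)
s,_=st(); print(np.abs(s["dq"]).max())
need([.5592,.0696,.1692],PJ[2])
arm.hand_in()
E
```

```text
time_s: 16.52
position: [0.5595, 0.0696, 0.1696]
orientation: [0.0, 0.642, 0.767, 0.0]
contact_force: [0.4, -0.4, -1.5]
width: 0.0272
t 16.525 pos [0.5595 0.0696 0.1696] turn [ 0.001  0.    -0.001] shift [ 0.  -0.3  0.4] F [ 0.4 -0.4 -1.5] w 0.0272
[0.5593 0.0711 0.1773 0.0054] 0.27 189
0.002134104257391706
t 16.575 pos [0.5595 0.0697 0.1695] turn [ 0.001  0.    -0.001] shift [ 0.  -0.3  0.3] F [ 0.4 -1.1 -1.3] w 0.0272
the job is handed in; nothing more can be done
```

I pushed the gate shut, then took the slim probe from its stand and lowered it through the guide hole. The job was handed in at about 16.6 s with the probe still held there.

**Last checks:**
- **Gate:** the camera fit gives 0.005 rad, which is shut within the measuring error. The push force stayed under 25 N.
- **Centring and tilt:** the tool is upright to about 0.001 rad. The TCP is 0.3 mm from my target over the guide, and the rod shows in the middle of the hole across the camera's view. Along the viewing direction it is less certain, to roughly 1–3 mm.
- **Contact and stillness:** the force readings stayed at noise level all the way down, with no sign of touching. The arm is still.
- **Other things:** in the last full view the thick probe and the loose things stood where they were.

**Disagreements:**
- **Tip depth:** the grip height puts the tip at z ≈ 42 mm, where half-way down is 43 mm. A coarse image estimate put it up to 4 mm higher. I aimed slightly low to cover both, and the tip cannot be seen in the hole.
- **Cameras:** the two cameras disagreed by about 2.5 mm on the jig's sideways position. I used a value between them, corrected by comparing the rod with the guide in the scene camera. The arm blocked the top camera during the insertion.

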